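# Hang three nesting scoops on the drain hook

## Task

Hang the three nesting scoops upright on the drain hook by the holes in their back plates, first the large blue one, then the medium green one inside it, then the small orange one inside that. Slide each fully home, the blue one until it lies flat against the black sprung stop plate (which may sit anywhere along the bar, so feel for it) and the others until back plate meets back plate, never pushing harder than about 10 N against the stop or one another; then let go. Leave the two bottles and the vial where they are.

Things in the scene. Friction and masses are not known exactly. Their poses are not given: they have to be found in the camera images.
- stand: fixed stand; origin on the bench below the hook. x points from the hook's tip back along its bar, y across, z up. Level steel bar, 12 mm wide, 8 mm high, top face at 130 mm, from a post (front at x = +60 mm, 134 mm high) to the free tip at x = -68 mm. At the tip a nose, 8 mm long and 8 mm wide, rises 6 mm above the bar. Base plate 160 x 100 x 12 mm, its middle at x = +20 mm.
- hook_tip (a point): free end of the bar, mid-width, at the height of the bar's top face; axes as the stand's. A black sprung stop plate, 56 mm wide, from the bar's top to 64 mm below, with a 12 mm wide finger rising 42 mm above the bar, square to it, has its front anywhere 44 to 76 mm behind this point (not measured, stop in the rules); it yields about 5 N per mm, 4.5 mm at most, and springs back.
- large_mid (a point): Large blue scoop 76 wide x 130 high x 32 mm deep, upright, mouth to -x. Point: centre of its 8 mm back plate, mid-height. x back, y across, z up. Plate 90 mm high; above it a lug 20 mm wide (y), 40 high, 8 thick: grip it across y from above. Hole 17 wide, 20 high, 65 to 85 mm above lower edge. 3 mm side walls (55 high) and base. 70 mm inside. Hung, the point is 20 mm below the bar's top.
- medium_mid (a point): Medium green scoop 66 wide x 124 high x 32 mm deep, upright, mouth to -x. Point: centre of its 8 mm back plate, mid-height. x back, y across, z up. Plate 84 mm high; above it a lug 34 mm wide (y), 40 high, 8 thick: grip it across y from above. Hole 17 wide, 20 high, 59 to 79 mm above lower edge. 3 mm side walls (50 high) and base. 60 mm inside. Hung: point 17 mm below bar top; home: 8 mm before large's.
- small_mid (a point): Small orange scoop 56 wide x 118 high x 32 mm deep, upright, mouth to -x. Point: centre of its 8 mm back plate, mid-height. x back, y across, z up. Plate 78 mm high; above it a lug 48 mm wide (y), 40 high, 8 thick: grip it across y from above. Hole 17 wide, 20 high, 53 to 73 mm above lower edge. 3 mm side walls (45 high) and base. Hung: point 14 mm below bar top; home: 8 mm before medium's.
- red_bottle_mid (a point): centre of a white bottle with a red cap, 57 mm across, 107 mm high; a bystander
- white_bottle_mid (a point): centre of a white bottle with a white cap, 61 mm across, 126 mm high; a bystander
- vial_mid (a point): centre of an upright vial with a navy cap, 22 mm across, 78 mm high; a bystander
Not all that is in view belongs to the job. Of the things shaped like the part that bears medium_mid, the green one is meant.

How it is judged:
By the outcome, as a careful person would: the job done as asked, in the order asked, and still so for the second after the job is handed in, with the robot touching nothing.
It also fails if it takes over 67 s, if anything falls off the work surface, if the arm or the gripper's body presses on something with over 40 N, if the wrist force passes 120 N, or if a joint passes its speed limit or range.

## Robot

A 6-joint arm with a two-finger parallel gripper is mounted at the origin on the work surface; the furniture and walls round the work are solid. World frame = base frame: x ahead of the robot, y to its left, z up, the work surface at z = 0. Lengths are in m, angles in rad, forces in N, time in s.
With the tool pointing down it reaches from about 0.25 to 0.85 m from the base axis. Payload 12.5 kg.
Tool frame: the origin (TCP) lies on the centre line of the jaws, within the pads' length; the fingertips stand 8 mm ahead of it and the grasp point (between the pads) lies 11 mm behind it (robot.finger_overhang is the distance from the TCP to the fingertips, in m); z points along the fingers, x is the direction in which the jaws open and shut, and the axes are right-handed (so a half turn about z gives the same grasp; the last joint's range is limited). The gripper opens to 93 mm and grips with 3 to 60 N. Pads are 15 mm wide; open, the fingers measure 128 mm over their backs; the gripper's body (75 mm by 188 mm) begins 65 mm behind the grasp point.
Start: joints at [-1.29, 0.351, 1.652, -0, 1.139, -0.085], TCP at [0.197, -0.514, 0.227] pointing down, gripper open.
Joint ranges: [-2.75, 2.75], [-0.79, 2.1], [0.01, 2.65], [-1.57, 4.71], [0.07, 3.14], [-2.87, 2.87]. Speed limits (rad/s): [2.22, 2.22, 2.79, 3.14, 3.14, 3.14].

## Interface

Orientations are given as a unit quaternion [w, x, y, z].
In Python, from plant import robot, cams, close_job gives the robot as it stands.
- The arm moves only by the tool servo_tool, never from a script. Its argument "series" is a list of rows, each a list of 7 numbers: the turn, a rotation vector about the tool's x, y, z as a fraction of full scale, then the shift along the tool's x, y, z as a fraction of full scale, then the opening in per cent of the stroke, from 0 (shut) to 100 (fully open). A call has exactly 5 rows; each row shifts and turns the pose as measured when the row begins, along the tool's axes as they then stand; what a row does not reach is not made up. Full scale, the value 1, is 50 cm for a shift and 90 degrees for a turn. A row lasts 1/8 s, in which the tool goes at most 62.5 mm and 10.7 degrees, less where a joint would pass 70% of its speed; a pose out of reach is approached as far as the arm can. A call with a number of a shift or a turn outside -1 to 1 is refused whole. A call with a gripper value outside its range is refused whole. The fingers move at their own pace and stop on an object; the grip force is fixed at half the most. Time passes only in rows, so rows that do not move let the fingers close, or fill a call up. It gives the time, the measured TCP pose, the force and the opening at its end, in the units of the state.
- robot.state(): the state, without advancing time (a new reading comes with each control period).
- cams.capture(name): name is "side" or "top"; returns a dict with "image" (384x512x3 uint8, red, green, blue), "depth" (384x512 float32, m along the optical axis (not along the pixel's ray), 0 where there is no reading), "fx", "fy", "cx", "cy" (pixels), "k1" (the pictures are not rectified: a ray, as slopes to the right and down, at radius r is drawn at 1 + k1 r^2 times it, then the intrinsics apply), "origin" and "rotation" of the camera in the world. Camera axes: x right, y up, looking along -z (the intrinsics and any distortion apply to the point x, -y, -z); pixel columns grow to the right and rows downward; lengths in m; the calibration is good to about 2 mm. A picture is of the moment at which its call begins.
- close_job(): hands the job in, once; it reports no verdict.
The state is a dict: "time": time; "qpos": joint angles; "qd": joint speeds; "joint_torque": joint torques, N m; "eef_pos": TCP position; "ee_rot": TCP orientation; "ft_force": force on the tool from outside, world axes, zero at the start; "ft_torque": the same for the moment, N m; "grip_width": finger opening in m.
Only numpy, scipy, OpenCV 4.12 (cv2) and the standard library are available. Lean on these libraries where they do the work, as an engineer would, in place of code of your own. Each camera call takes 0.05 s, during which the arm holds its last target. There are 200 camera calls.

## Working session

There is one attempt and no reset: what is moved stays moved. The work goes in short steps, Python scripts to look and compute and a tool call to move; the robot and the scene stay as the last step left them, time stands still between calls to the robot, and variables do not carry over. Pictures are saved under pics/ and viewed, about 8 in all and at most 12, crops included, and the job is handed in when it is done.

Besides the shell and the picture viewer there is one more tool, called as a command line: name --pt "numbers of a row" for each row, then --argument value for the rest. servo_tool: Moves the arm, as the interface text tells. Its arguments: {"type":"object","properties":{"series":{"type":"array","items":{"type":"array","items":{"type":"number"}}}},"required":["series"]}

```bash
ls; mkdir -p pics; python3 - <<'E'
from plant import robot,cams
import cv2,numpy as np
s=robot.state();print(s['time'],s['eef_pos'],s['ee_rot'],s['ft_force'],s['grip_width'])
for n in('side','top'):
    c=cams.capture(n);np.save(f'{n}0.npy',c,allow_pickle=True)
    print(n,{k:c[k] for k in c if k not in('image','depth')},(c['depth']>0).mean())
    cv2.imwrite(f'pics/{n}0.png',c['image'][:,:,::-1])
E
```

```text
pics
0.0 [ 0.19665209 -0.51327954  0.22610476] [-3.67398083e-04  8.23912011e-01 -5.66717449e-01 -4.42968323e-04] [-0.14579028  0.23115594 -0.66089469] 0.09303141536816537
side {'fx': 376.31022911766263, 'fy': 376.31022911766263, 'cx': 258.0227903701388, 'cy': 190.85615110472065, 'k1': -0.02521980825419417, 'origin': array([ 1.2584333 , -0.54657145,  0.53799547]), 'rotation': array([0.75261732, 0.49441423, 0.22711673, 0.37086348])} 0.9957173665364584
top {'fx': 490.88914598832275, 'fy': 490.88914598832275, 'cx': 255.5337075744382, 'cy': 197.75454408016662, 'k1': -0.13189580134244566, 'origin': array([0.42335582, 0.08571865, 1.52058036]), 'rotation': array([-0.70517728, -0.01578335,  0.02144737,  0.7085308 ])} 0.9961446126302084
```

View pics/side0.png

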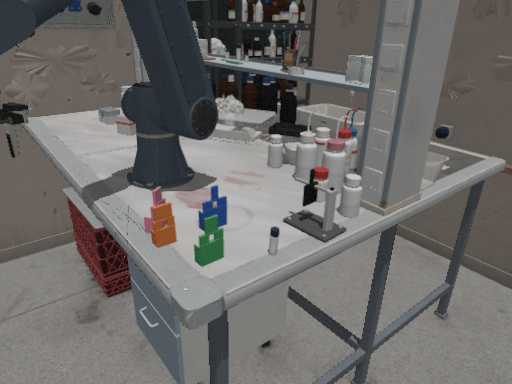

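View pics/top0.png

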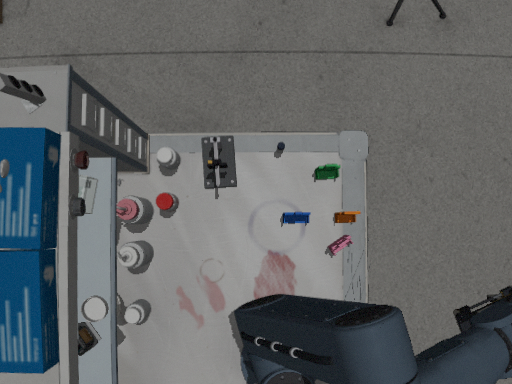

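Side view: blue (213,212), green (209,245), orange (163,228), pink (156,212, the decoy) and stand (318,215). Top view: blue (295,218), green (326,172), orange (346,217), pink (339,245), stand (218,162) with its tip toward the robot at about (216,193). Next I'll measure them from depth.

```bash
cat > h.py <<'E'
import numpy as np,cv2
from scipy.spatial.transform import Rotation as R
def K(c): return np.array([[c['fx'],0,c['cx']],[0,c['fy'],c['cy']],[0,0,1.]]),np.array([c['k1'],0,0,0,0])
def rot(c): q=c['rotation']; return R.from_quat([q[1],q[2],q[3],q[0]]).as_matrix()
def cloud(c):
    k,d=K(c); h,w=c['depth'].shape
    uv=np.stack(np.meshgrid(np.arange(w),np.arange(h)),-1).reshape(-1,1,2).astype(float)
    s=cv2.undistortPoints(uv,k,d)[:,0]; z=c['depth'].reshape(-1)
    P=np.stack([s[:,0]*z,-s[:,1]*z,-z],1)@rot(c).T+c['origin']
    P[z==0]=np.nan
    return P.reshape(h,w,3)
def project(c,P):
    k,d=K(c); p=(np.atleast_2d(P)-c['origin'])@rot(c)*[1,-1,-1]
    return cv2.projectPoints(p,np.zeros(3),np.zeros(3),k,d)[0][:,0]
HUE={'blue':(105,125),'green':(50,80),'orange':(5,18),'pink':(155,175)}
def mask(c,n):
    g=cv2.cvtColor(c['image'],cv2.COLOR_RGB2HSV); a,b=HUE[n]
    return cv2.inRange(g,(a,110,60),(b,255,255))>0
E
python3 - <<'E'
from h import *
np.set_printoptions(precision=4,suppress=True)
C={n:np.load(n+'0.npy',allow_pickle=True).item() for n in('side','top')}
W={n:cloud(C[n]) for n in C}
for n in HUE:
  for cn in C:
    P=W[cn]; m=mask(C[cn],n)&(P[...,2]>-.01)&(P[...,2]<.2)&(P[...,0]<.75)&(P[...,0]>.1)&(P[...,1]<.1)
    p=P[m]; 
    if len(p)<5: print(n,cn,len(p));continue
    print(n,cn,len(p),'min',p.min(0),'max',p.max(0))
    top=p[p[:,2]>p[:,2].max()-.03]
    for nm,q in(('lug',top),('low',p[p[:,2]<p[:,2].max()-.045])):
      if len(q)<5: continue
      (cx,cy),(a,b),an=cv2.minAreaRect((q[:,:2]*1000).astype(np.float32)); print('  ',nm,len(q),q[:,2].mean(),'rect',cx,cy,a,b,an)
for cn in C:
  P=W[cn]; m=(abs(P[...,0]-.5)<.15)&(abs(P[...,1]-.2)<.08)&(P[...,2]>.115)&(P[...,2]<.145)
  for v,u in np.argwhere(m)[::1 if cn=='top' else 6]: print(cn,u,v,P[v,u],C[cn]['image'][v,u]) if cn=='side' else None
P=W['top']
# stand height map
np.save('W.npy',P)
sub=P[135:200,195:245]
for v in range(135,200,3): print(v,' '.join(f'{z*1000:4.0f}' for z in P[v,198:240,2][::1]))
E
python3 - <<'E'
import cv2
a=cv2.imread('pics/top0.png')[125:265,145:375];b=cv2.imread('pics/side0.png')[165:275,135:375]
import numpy as np
a=cv2.resize(a,(690,420),interpolation=cv2.INTER_CUBIC);cv2.imwrite('pics/topc.png',a)
cv2.imwrite('pics/sidec.png',cv2.resize(b,None,fx=3.2,fy=3.2,interpolation=cv2.INTER_CUBIC))
E
```

```text
blue side 582 min [ 0.2841 -0.0861 -0.0008] max [0.4605 0.0447 0.1309]
   lug 67 0.11676390241062451 rect 457.0557556152344 -49.28689193725586 17.10865592956543 10.946470260620117 64.94977569580078
   low 450 0.0488483713392386 rect 369.87042236328125 -24.547813415527344 76.34837341308594 206.76637268066406 71.35041809082031
blue top 249 min [ 0.4273 -0.0837 -0.0059] max [ 0.4567 -0.009   0.1348]
   lug 21 0.12950281804648606 rect 452.7660217285156 -45.92027282714844 16.899763107299805 5.749939441680908 89.49030303955078
   low 203 0.012642118553995005 rect 442.06646728515625 -46.27943420410156 74.75332641601562 28.957901000976562 89.5243911743164
green side 917 min [ 0.4557 -0.178  -0.    ] max [ 0.5985 -0.0841  0.1257]
   lug 153 0.11180278697211687 rect 593.5380249023438 -144.65440368652344 31.74673080444336 9.732332229614258 88.09934997558594
   low 673 0.03835349953496657 rect 526.3289794921875 -134.0049285888672 67.51913452148438 159.304931640625 77.74169921875
green top 185 min [ 0.5628 -0.1761 -0.005 ] max [ 0.5936 -0.1117  0.1341]
   lug 29 0.12175980187202519 rect 590.17254
[... 7048 characters left out ...]
 -4   -7   -0   -1   -4    0   -3    1   -2   -1   -0    1
192    0   -0   -1    6   -1    2   -2    1   -1    2   -0    1   -2    4   -2    3   -2   -1    1    5    4    4    3    1   -2    2    2    1    0    3   -1    8    3   -2    1   -8   -7   -4    1    4    1   -1
195    6   -6    3    2    1   -4   -3    7  nan   -2    1   -2   -7   -1   -1    3    0    6   -2    6   -3   -0    2    0   -3    6   -2    5    2    2    0   -3    1   -3   -1    1   -4    1    3    5   -6    0
198    2    5   -0   -7   -4   -1   -2    2    3    0    5    2   -0    3    4   -4    3    1    2   -3   10   -1    1    2    1    2   -2    2    3    1    1    4    3   -2   -1    1    1    1    1    1    2    3
```

View pics/sidec.png

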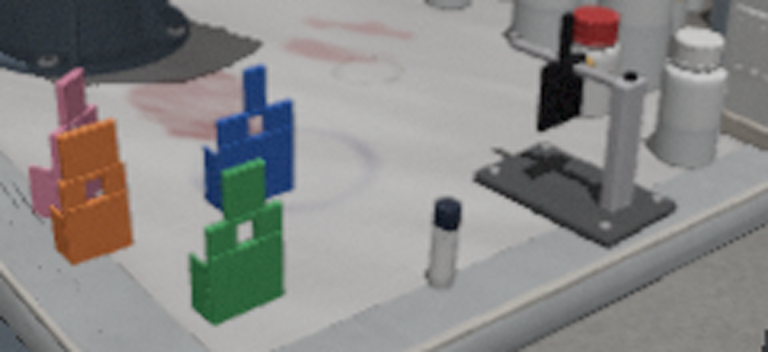

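View pics/topc.png

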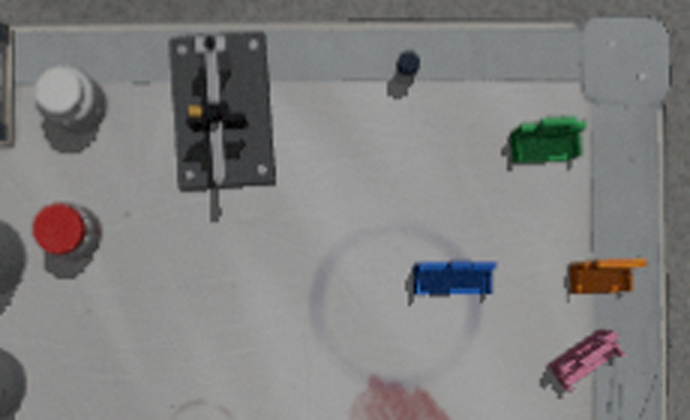

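Top crop: all scoop mouths face -x and the lugs are at the back edge. The green one (crop 545,140) is meant. The pink one (585,360) has the medium's shape but the wrong colour, so it's the decoy. The stand bar runs from post (210,45) to tip (216,190), and the stop is at about (218,115). Next I'll measure the stand and lug tops by casting rays.

```bash
cat >> h.py <<'E'
def cast(c,uv,z):
    k,d=K(c); s=cv2.undistortPoints(np.asarray(uv,float).reshape(-1,1,2),k,d)[:,0]
    r=np.c_[s[:,0],-s[:,1],-np.ones(len(s))]@rot(c).T
    return c['origin']+r*((z-c['origin'][2])/r[:,2])[:,None]
E
python3 - <<'E'
from h import *
np.set_printoptions(precision=4,suppress=True)
C={n:np.load(n+'0.npy',allow_pickle=True).item() for n in('side','top')}
c=C['top'];W=cloud(c);g=cv2.cvtColor(c['image'],cv2.COLOR_RGB2GRAY).astype(float)
# base plate
m=np.zeros(g.shape,np.uint8);m[130:196,196:245]=(g[130:196,196:245]<100);m=cv2.morphologyEx(m,cv2.MORPH_CLOSE,np.ones((9,9)))
k=max(cv2.findContours(m,0,2)[0],key=cv2.contourArea)[:,0]
q=cast(c,k,.012)[:,:2]*1000
r=cv2.minAreaRect(q.astype(np.float32));print('base',r)
pts=[]
for v in list(range(146,158))+list(range(168,186)):
    w=np.clip(g[v,208:226]-95,0,60); pts.append([(w*np.arange(208,226)).sum()/w.sum(),v])
P=cast(c,pts,.13);print('bar rows',P[::4,:2])
f=np.polyfit(P[:,0],P[:,1],1);res=P[:,1]-np.polyval(f,P[:,0]);print('bar line y=',f,'yaw deg',np.degrees(np.arctan(f[0])),'rms',res.std())
for v in range(180,192): print(v,g[v,212:224].astype(int))
# bar from side depth: top face points
S=cloud(C['side']);gs=cv2.cvtColor(C['side']['image'],cv2.COLOR_RGB2GRAY)
for n,z in(('blue',.13),('green',.124),('orange',.118)):
    mm=mask(c,n)&(W[...,2]>z-.018)&(W[...,0]>.3)&(W[...,1]<.1);uv=np.argwhere(mm)[:,::-1]
    p=cast(c,uv,z); print(n,len(uv),p.mean(0),p.min(0),p.max(0),cv2.minAreaRect((p[:,:2]*1000).astype(np.float32)))
for n,b in(('red',(155,190,155,212)),('white',(145,180,145,180)),('vial',(274,288,140,156))):
    q=W[b[2]:b[3],b[0]:b[1]].reshape(-1,3);q=q[q[:,2]>.06];print(n,q.mean(0),q.min(0),q.max(0))
E
```

```text
base ((613.0758666992188, 188.23663330078125), (140.0715789794922, 202.47482299804688), 89.62653350830078)
bar rows [[0.6452 0.1892]
 [0.6337 0.188 ]
 [0.6222 0.1875]
 [0.582  0.1819]
 [0.5705 0.184 ]
 [0.5591 0.1835]
 [0.5477 0.1822]
 [0.5363 0.1836]]
bar line y= [0.0521 0.155 ] yaw deg 2.979770874288996 rms 0.0016364824738013455
180 [ 37  33  32  39 127 131 135 127  72  63  66  66]
181 [ 34  33  32  33 125 130 134 131  75  68  67  64]
182 [ 56  59  33  35 122 132 133 129  70  65  66  62]
183 [ 64  64  39  33 121 129 132 133  66  63  66  66]
184 [ 67  65  35  29 112 116 128 107  59  63  66  68]
185 [ 65  66  34  28  67 112 119  78  63  67  67  67]
186 [66 63 35 27 32 76 83 58 59 55 54 50]
187 [46 50 37 34 42 52 51 49 59 61 62 72]
188 [ 68  68 126  73  70  65 128 131 134 133 135 135]
189 [132 131 146  86  75  73 143 146 147 147 147 151]
190 [146 145 149  86  76  72 145 150 149 149 148 150]
191 [150 149 150  87  78  75 144 148 148 147 148 149]
blue 21 [ 0.4528 -0.0459  0.13  ] [ 0.4499 -0.0544  0.13  ] [ 0.4556 -0.0373  0.13  ] ((452.7633056640625, -45.88483428955078), (17.088014602661133, 5.6756744384765625), 89.68170166015625)
green 29 [ 0.5892 -0.1436  0.124 ] [ 0.5844 -0.1604  0.124 ] [ 0.5931 -0.1256  0.124 ] ((589.3314819335938, -142.9051055908203), (6.893267631530762, 34.89924621582031), 5.61173152923584)
orange 46 [ 0.4547 -0.202   0.118 ] [ 0.452  -0.2234  0.118 ] [ 0.4579 -0.1768  0.118 ] ((454.9842834472656, -200.11375427246094), (46.60561752319336, 5.758655071258545), 89.63338470458984)
red [0.5392 0.3341 0.1007] [0.4647 0.3075 0.0602] [0.6266 0.3646 0.1318]
white [0.6193 0.3352 0.1072] [0.5933 0.3075 0.0621] [0.6602 0.4023 0.1334]
vial [ 0.6551 -0.0016  0.0742] [ 0.6446 -0.0118  0.06  ] [0.6656 0.0091 0.0829]
```

```bash
cat >> h.py <<'E'
def togo(target,yaw,dz=None):
    """remaining move in tool fractions; yaw = stand/scoop yaw in deg (tool x along -y of it)"""
    from plant import robot
    s=robot.state(); q=s['ee_rot']; M=R.from_quat([q[1],q[2],q[3],q[0]])
    a=np.radians(yaw); T=R.from_matrix(np.array([[np.sin(a),-np.cos(a),0],[-np.cos(a),-np.sin(a),0],[0,0,-1]]).T if 0 else np.c_[[np.sin(a),-np.cos(a),0],[-np.cos(a),-np.sin(a),0],[0,0,-1]])
    d=M.inv().apply(np.asarray(target)-s['eef_pos'])/.5; r=(M.inv()*T).as_rotvec()/(np.pi/2)
    print('t',round(s['time'],2),'pos',np.round(s['eef_pos'],4),'turn',np.round(r,4),'shift(now axes)',np.round(d,4),'shift after turn',np.round(T.inv().apply(np.asarray(target)-s['eef_pos'])/.5,4),'F',np.round(s['ft_force'],2),'w',round(s['grip_width'],4))
E
python3 -c "
from h import *
togo([.453,-.046,.200],0)"
```

```text
t 0.1 pos [ 0.1967 -0.5133  0.2262] turn [1.000e-04 6.000e-04 2.329e-01] shift(now axes) [-0.6894 -0.813   0.0531] shift after turn [-0.9347 -0.5126  0.0523] F [ 0.24  1.32 -0.23] w 0.0931
```

servo_tool --pt "0 0 0.116 0 0 0 100" --pt "0 0 0.116 0 0 0 100" --pt "0 0 0 -0.105 -0.058 0 100" --pt "0 0 0 -0.105 -0.058 0 100" --pt "0 0 0 -0.105 -0.058 0 100"

```text
time: 0.72
eef_pos: [0.2856, -0.3544, 0.2245]
ee_rot: [0.001, -0.701, 0.713, 0.002]
ft_force: [1.1, 0.4, 0.0]
grip_width: 0.093
```

servo_tool --pt "0 0 0 -0.105 -0.058 0 100" --pt "0 0 0 -0.105 -0.058 0 100" --pt "0 0 0 -0.105 -0.058 0 100" --pt "0 0 0 -0.105 -0.058 0 100" --pt "0 0 0 -0.105 -0.058 0 100"

```text
time: 1.35
eef_pos: [0.4379, -0.0851, 0.2253]
ee_rot: [0.001, -0.701, 0.713, 0.001]
ft_force: [0.0, -1.4, 0.4]
grip_width: 0.0927
```

```bash
python3 -c "
from h import *
togo([.453,-.046,.103],0)"
```

```text
t 1.35 pos [ 0.4379 -0.0851  0.2253] turn [ 0.0004  0.002  -0.0114] shift(now axes) [-0.078  -0.029   0.2448] shift after turn [-0.0782 -0.0303  0.2445] F [ 0.01 -1.37  0.41] w 0.0927
```

servo_tool --pt "0 0 -0.011 -0.078 -0.03 0 100" --pt "0 0 0 0 0 0.05 100" --pt "0 0 0 0 0 0.07 100" --pt "0 0 0 0 0 0.07 100" --pt "0 0 0 0 0 0 100"

```text
time: 1.98
eef_pos: [0.455, -0.0404, 0.1277]
ee_rot: [-0.001, 0.71, -0.705, -0.001]
ft_force: [-0.9, 0.3, -0.2]
grip_width: 0.0933
```

```bash
python3 -c "
from h import *
togo([.453,-.046,.103],0)"
```

```text
t 1.98 pos [ 0.455  -0.0404  0.1277] turn [0.0004 0.0022 0.0045] shift(now axes) [0.0113 0.0041 0.0494] shift after turn [0.0112 0.004  0.0495] F [-0.86  0.32 -0.25] w 0.0933
```

servo_tool --pt "0 0 0.004 0.011 0.004 0.03 100" --pt "0 0 0 0 0 0.018 100" --pt "0 0 0 0 0 0 100" --pt "0 0 0 0 0 0 5" --pt "0 0 0 0 0 0 5"

```text
time: 2.6
eef_pos: [0.4555, -0.0462, 0.1076]
ee_rot: [-0.003, 0.707, -0.707, 0.001]
ft_force: [-0.6, 0.1, -0.3]
grip_width: 0.0774
```

servo_tool --pt "0 0 0 0 0 0 5" --pt "0 0 0 0 0 0 5" --pt "0 0 0 0 0 0 5" --pt "0 0 0 0 0 0 5" --pt "0 0 0 0 0 0 5"

```text
time: 3.22
eef_pos: [0.4557, -0.0462, 0.1081]
ee_rot: [-0.003, 0.707, -0.707, 0.001]
ft_force: [-0.6, -0.7, -0.1]
grip_width: 0.0275
```

```bash
python3 -c "
from h import *
togo([.453,-.046,.103],0)"
```

```text
t 3.23 pos [ 0.4557 -0.0462  0.1081] turn [-0.0035  0.0015  0.0005] shift(now axes) [-0.0003  0.0055  0.0101] shift after turn [-0.0004  0.0055  0.0102] F [-0.64 -0.66 -0.14] w 0.0275
```

servo_tool --pt "0 0 0 0 0.006 0.008 30" --pt "0 0 0 0 0 0 30" --pt "0 0 0 0 0 0 5" --pt "0 0 0 0 0 0 5" --pt "0 0 0 0 0 0 5"

```text
time: 3.85
eef_pos: [0.4523, -0.0461, 0.1035]
ee_rot: [-0.003, 0.707, -0.707, 0.001]
ft_force: [-0.4, -0.5, -1.5]
grip_width: 0.0197
```

```bash
python3 -c "
from h import *
togo([.453,-.046,.103],0)"
```

```text
t 3.85 pos [ 0.4523 -0.0461  0.1035] turn [-0.003   0.0016  0.0005] shift(now axes) [-0.0003 -0.0015  0.001 ] shift after turn [-0.0003 -0.0015  0.001 ] F [-0.41 -0.53 -1.45] w 0.0197
```

servo_tool --pt "0 0 0 0 0 -0.08 5" --pt "0 0 0 -0.1 -0.015 -0.04 5" --pt "0 0 -0.018 -0.12 -0.015 0 5" --pt "0 0 -0.018 -0.12 -0.015 0 5" --pt "0 0 0 -0.05 -0.015 0 5"

```text
time: 4.47
eef_pos: [0.4799, 0.1535, 0.1666]
ee_rot: [-0.003, 0.726, -0.688, 0.001]
ft_force: [-0.0, -0.2, -0.9]
grip_width: 0.0198
```

```bash
python3 - <<'E'
from h import *
np.set_printoptions(precision=4,suppress=True)
c=np.load('top0.npy',allow_pickle=True).item();g=cv2.cvtColor(c['image'],cv2.COLOR_RGB2GRAY).astype(float)
pts=[]
for v in list(range(147,156))+list(range(172,184)):
    x=np.arange(208,226,.05);r=np.interp(x,np.arange(512),g[v]);b=x[r>100]
    pts.append([(b[0]+b[-1])/2,v]); 
pts=np.array(pts);P=cast(c,pts,.13)
f=np.polyfit(P[:,0],P[:,1],1);print('y=',f,np.degrees(np.arctan(f[0])),(P[:,1]-np.polyval(f,P[:,0])).std(),P[:,0].min(),P[:,0].max())
# tip: nose front edge at z .136, row where brightness halves
col=g[178:192,216:220].mean(1);print(col.astype(int))
print('tip row 185/186/187',cast(c,[[217.6,185],[217.6,186],[217.6,187]],.136)[:,:2])
print('y at .53',np.polyval(f,.53))
togo([.49,np.polyval(f,.49),.1575],3.2)
E
```

```text
y= [0.0358 0.1651] 2.0475955014626153 0.0030335035928881118 0.5391603080838533 0.6423584744146623
[127 129 130 130 129 128 115  94  62  48  98 109 110 111]
tip row 185/186/187 [[0.5329 0.1816]
 [0.5301 0.1816]
 [0.5273 0.1816]]
y at .53 0.1840826689335826
t 4.47 pos [0.4799 0.1535 0.1666] turn [-0.004   0.0021 -0.001 ] shift(now axes) [-0.057  -0.0233  0.0185] shift after turn [-0.057  -0.0235  0.0182] F [-0.05 -0.24 -0.91] w 0.0198
```

servo_tool --pt "0 0 0 -0.045 -0.018 0.01 5" --pt "0 0 0 -0.006 0 0.006 5" --pt "0 0 0 0 0 0 5" --pt "0 0 0 0 0 0 5" --pt "0 0 0 0 0 0 5"

```text
time: 5.1
eef_pos: [0.487, 0.1803, 0.1583]
ee_rot: [-0.003, 0.727, -0.687, 0.001]
ft_force: [0.3, 0.7, -1.0]
grip_width: 0.0198
```

```bash
python3 - <<'E'
from h import *
from plant import cams
np.set_printoptions(precision=4,suppress=True)
C={n:cams.capture(n) for n in('side','top')}
for n in C: np.save(n+'1.npy',C[n],allow_pickle=True)
c=C['top'];g=cv2.cvtColor(c['image'],cv2.COLOR_RGB2GRAY).astype(float)
for v in list(range(145,158,2))+list(range(170,187,2)): print(v,g[v,206:226].astype(int))
togo([.49,.1825,.1575],3.2)
a=cv2.resize(c['image'][140:230,180:260],None,fx=5,fy=5,interpolation=cv2.INTER_CUBIC)
b=cv2.resize(C['side']['image'][150:240,255:335],None,fx=5,fy=5,interpolation=cv2.INTER_CUBIC)
cv2.imwrite('pics/both1.png',np.hstack([a,b])[:,:,::-1])
E
```

```text
145 [ 66  66  64  67  66  62  57  88 132 135 144  83  55  52  56  55  62  68
  64  68]
147 [ 70  65  70  67  66  51  40  70 128 137 140  96  64  52  54  51  58  64
  63  68]
149 [ 66  64  67  68  67  38  33  47 131 134 139 111  49  26  32  26  64  66
  69  68]
151 [ 68  66  66  51  31  32  32  33 128 140 138 135  60  28  32  59  65  64
  68  66]
153 [ 70  67  63  37  41  35  30  33 128 136 138 144  61  33  66  67  67  63
  66  66]
155 [ 67  68  70  41  29  33  34  29 129 135 135 142  61  56  69  66  67  66
  65  66]
157 [ 65  70  68  59  61  57  32  35 105 133 138 143  79  63  67  69  64  66
  65  67]
170 [ 67  66  69  69  71  67  67  35  39 134 136 138 139  71  63  70  65  62
  53  45]
172 [ 71  66  68  68  51  49  29  34  34 112 135 136 141  65  48  46  48  36
  54  54]
174 [68 70 41 31 29 34 33 34 36 68 89 66 71 54 52 52 52 42 53 62]
176 [56 39 47 46 47 48 51 54 55 57 53 59 60 60 60 59 61 52 31 63]
178 [53 54 53 52 56 55 58 60 57 62 61 60 66 63 66 63 68 61 34 73]
180 [58 63 62 62 63 66 65 66 66 63 65 66 66 68 69 67 70 64 51 27]
182 [65 69 67 64 63 71 66 67 68 67 70 69 70 68 68 70 71 72 66 31]
184 [71 69 69 68 70 68 69 68 71 72 72 69 74 73 71 68 72 73 75 52]
186 [70 67 68 71 69 68 69 76 71 72 72 71 75 73 73 75 75 73 75 68]
t 5.2 pos [0.487  0.1805 0.1584] turn [-0.0035  0.0018  0.0002] shift(now axes) [-0.0037 -0.0061  0.0018] shift after turn [-0.0037 -0.0061  0.0017] F [ 0.58  0.35 -1.05] w 0.0198
```

View pics/both1.png

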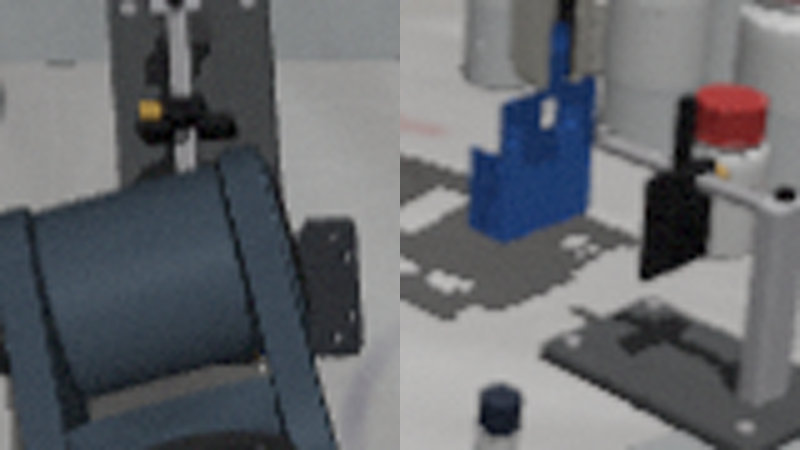

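```bash
python3 - <<'E'
from h import *
np.set_printoptions(precision=4,suppress=True)
c=np.load('top0.npy',allow_pickle=True).item()
P=cast(c,[[214.9,145],[215.2,149],[215.5,153],[215.6,155],[216.6,170],[217.4,179],[217.5,181],[217.55,183]],.13)[:,:2]
f=np.polyfit(P[:,0],P[:,1],1);print('y=',f,np.degrees(np.arctan(f[0])),(P[:,1]-np.polyval(f,P[:,0])).std(),'y(.53)',np.polyval(f,.53),'y(.5)',np.polyval(f,.5))
s=np.load('side1.npy',allow_pickle=True).item()
# project the believed bar: axis at mid height .126, tip & post, and top edges; hole of scoop from FK
u=np.array([1,f[0]]);u/=np.hypot(*u);tip=np.array([.531,np.polyval(f,.531)]);n=np.array([-u[1],u[0]])
for lab,L,z,w in(('tip top L',0,.13,.006),('tip top R',0,.13,-.006),('noseR',.002,.136,-.004),('post top R',.128,.130,-.006),('bar bot R tip',0,.122,-.006)):
    p=np.r_[tip+L*u+w*n,z];print(lab,p,project(s,p)[0])
# hole measured in side image: pixels inside blue of non-blue
m=mask(s,'blue').astype(np.uint8);m[:150]=0;m[240:]=0;m[:,:255]=0;m[:,335:]=0
cs,h=cv2.findContours(m,cv2.RETR_CCOMP,cv2.CHAIN_APPROX_NONE)
for k,hh in zip(cs,h[0]):
    if cv2.contourArea(k)>6: M=cv2.moments(k);print('hole' if hh[3]>=0 else 'outer',cv2.contourArea(k),M['m10']/M['m00'],M['m01']/M['m00'],cv2.boundingRect(k))
E_=np.array([.487,.1805]); 
a=np.radians(3.2);ux=np.array([np.cos(a),np.sin(a)]);uy=np.array([-ux[1],ux[0]])
b=.1584-.1035
for lab,X,Y,z in(('hole rear ctr',.004,0,b+.075),('lug top rear L',.004,.010,b+.13),('lug top rear R',.004,-.010,b+.13),('plate top L',.004,.038,b+.09),('plate top R',.004,-.038,b+.09),('bot L',.004,.038,b),('bot R',.004,-.038,b)):
    p=np.r_[E_+X*ux+Y*uy,z];print(lab,p,project(s,p)[0])
g=s['image'][160:200,285:335].mean(2).astype(int)
cv2.imwrite('pics/s1.png',cv2.resize(s['image'][155:205,280:325],None,fx=12,fy=12,interpolation=cv2.INTER_NEAREST)[:,:,::-1])
E
```

```text
y= [0.0714 0.1435] 4.083081416095145 0.00013523945730582637 y(.53) 0.18132973486261378 y(.5) 0.17918821200199098
tip top L [0.5306 0.1874 0.13  ] [296.1137 175.9661]
tip top R [0.5314 0.1754 0.13  ] [293.3451 176.9301]
noseR [0.5333 0.1776 0.136 ] [294.4479 175.0555]
post top R [0.6591 0.1845 0.13  ] [328.4367 190.7936]
bar bot R tip [0.5314 0.1754 0.122 ] [293.1729 179.4672]
outer 563.0 282.06956779159265 181.19567791592658 (269, 155, 25, 43)
hole 29.0 284.16666666666663 171.89655172413794 (282, 168, 6, 9)
hole rear ctr [0.491  0.1807 0.1299] [285.36   172.4381]
lug top rear L [0.4904 0.1907 0.1849] [288.7414 154.3437]
lug top rear R [0.4916 0.1707 0.1849] [283.98   155.6721]
plate top L [0.4889 0.2187 0.1449] [294.3815 165.0538]
plate top R [0.4931 0.1428 0.1449] [276.5098 170.5653]
bot L [0.4889 0.2187 0.0549] [292.5466 191.9751]
bot R [0.4931 0.1428 0.0549] [275.1729 198.4212]
```

View pics/s1.png

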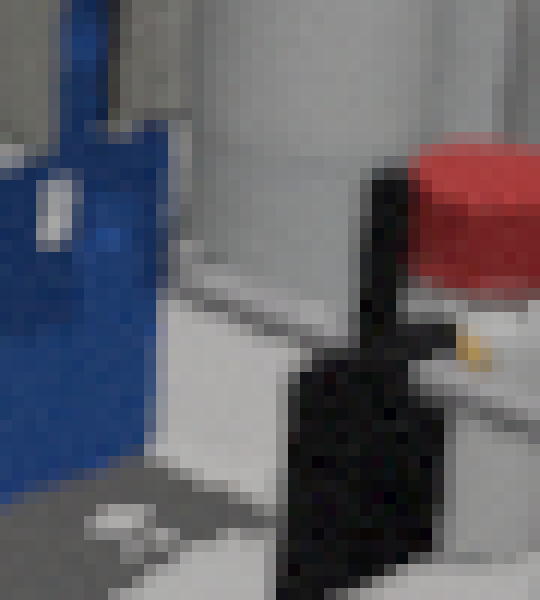

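```bash
python3 -c "
from h import *
togo([.500,.1792,.1575],4.1)"
```

```text
t 5.2 pos [0.487  0.1805 0.1584] turn [-0.0035  0.0018 -0.0098] shift(now axes) [ 0.004  -0.0257  0.0019] shift after turn [ 0.0044 -0.0257  0.0017] F [ 0.58  0.35 -1.05] w 0.0198
```

servo_tool --pt "-0.0035 0.002 -0.01 0.004 -0.026 0.002 5" --pt "0 0 0 0 0 0 5" --pt "0 0 0 0 0 0 5" --pt "0 0 0 0 0 0 5" --pt "0 0 0 0 0 0 5"

```text
time: 5.82
eef_pos: [0.5013, 0.1788, 0.1574]
ee_rot: [0.0, 0.732, -0.681, 0.0]
ft_force: [0.9, -0.0, -1.7]
grip_width: 0.0197
```

```bash
python3 -c "
from h import *
togo([.520,.1806,.1575],4.1)"
```

```text
t 5.83 pos [0.5013 0.1788 0.1574] turn [ 0.0002 -0.0004  0.0006] shift(now axes) [-0.0009 -0.0376 -0.0002] shift after turn [-0.001  -0.0376 -0.0002] F [ 0.87 -0.04 -1.74] w 0.0197
```

servo_tool --pt "0 0 0 -0.001 -0.012 0 5" --pt "0 0 0 0 -0.012 0 5" --pt "0 0 0 0 -0.012 0 5" --pt "0 0 0 0 -0.01 0 5" --pt "0 0 0 0 -0.01 0 5"

```text
time: 6.45
eef_pos: [0.5311, 0.1816, 0.1575]
ee_rot: [0.0, 0.732, -0.681, 0.0]
ft_force: [0.3, 0.2, -1.0]
grip_width: 0.0201
```

```bash
python3 -c "
from h import *
togo([.550,.1828,.1575],4.1)"
```

```text
t 6.45 pos [0.5311 0.1816 0.1575] turn [-0.     -0.0003  0.0006] shift(now axes) [ 0.0003 -0.0379 -0.0001] shift after turn [ 0.0003 -0.0379 -0.0001] F [ 0.33  0.19 -1.  ] w 0.0201
```

servo_tool --pt "0 0 0 0 -0.008 0 5" --pt "0 0 0 0 -0.01 0 5" --pt "0 0 0 0 -0.01 0 5" --pt "0 0 0 0 -0.006 0 5" --pt "0 0 0 0 0 0 5"

```text
time: 7.08
eef_pos: [0.5495, 0.1829, 0.1573]
ee_rot: [0.0, 0.732, -0.681, 0.0]
ft_force: [0.2, -1.0, -1.2]
grip_width: 0.0197
```

```bash
python3 - <<'E'
from h import *
from plant import cams
s=cams.capture('side');np.save('side2.npy',s,allow_pickle=True)
togo([.550,.1828,.149],4.1)
cv2.imwrite('pics/s2.png',cv2.resize(s['image'][145:225,265:335],None,fx=7,fy=7,interpolation=cv2.INTER_CUBIC)[:,:,::-1])
E
```

```text
t 7.12 pos [0.5494 0.1829 0.1573] turn [ 0.0002 -0.0004  0.0006] shift(now axes) [ 0.0002 -0.0013  0.0166] shift after turn [ 0.0002 -0.0013  0.0166] F [-0.04  0.64 -1.67] w 0.0197
```

View pics/s2.png

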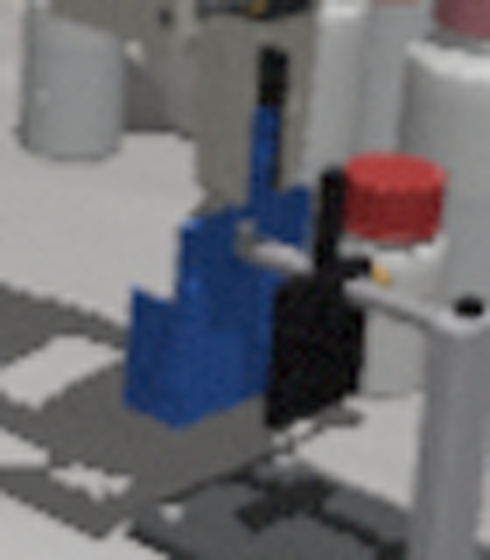

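servo_tool --pt "0 0 0 0 0 0.01 5" --pt "0 0 0 0 0 0.006 5" --pt "0 0 0 0 0 0 5" --pt "0 0 0 0 -0.02 0 5" --pt "0 0 0 0 -0.02 0 5"

```text
time: 7.75
eef_pos: [0.5699, 0.1844, 0.1488]
ee_rot: [0.0, 0.732, -0.681, 0.0]
ft_force: [0.1, -0.1, -1.7]
grip_width: 0.0197
```

```bash
python3 - <<'E'
from h import *
np.set_printoptions(precision=4,suppress=True)
u=np.array([1,.0714]);u/=np.hypot(*u);tip=np.array([.531,.1814])
for n in('side','top'):
    c=np.load(n+'0.npy',allow_pickle=True).item();W=cloud(c);g=c['image'].max(2)
    L=(W[...,:2]-tip)@u;w=(W[...,:2]-tip)@np.array([-u[1],u[0]])
    m=(g<60)&(L>.03)&(L<.11)&(abs(w)<.035)&(W[...,2]>.062)&(W[...,2]<.18)
    for a,b in((.066,.125),(.135,.18)):
        k=m&(W[...,2]>a)&(W[...,2]<b);print(n,a,k.sum(),np.percentile(L[k],[5,25,50,75,95]) if k.sum() else '')
c=np.load('top0.npy',allow_pickle=True).item();g=c['image'].max(2)
print(g[156:172,206:228])
print(cast(c,[[217,v] for v in range(158,168)],.172)[:,0], cast(c,[[217,v] for v in range(158,170)],.13)[:,0])
togo([.575,.1846,.149],4.1)
E
```

```text
side 0.066 205 [0.0612 0.0638 0.0649 0.066  0.0759]
side 0.135 44 [0.0611 0.0631 0.0638 0.0646 0.0657]
top 0.066 42 [0.0586 0.059  0.0592 0.0595 0.0615]
top 0.135 24 [0.0588 0.0602 0.063  0.0657 0.0734]
[[ 64  65  63  37  34  29  33  31 124 131 134 139  68  63  63  67  64  66
   64  62  68  63]
 [ 65  69  64  60  61  53  37  31 101 129 133 141  72  65  66  64  65  65
   65  64  67  63]
 [ 63  67  65  67  65  69  33  36  87 113 115 121  65  51  58  66  62  69
   64  65  72  62]
 [ 64  66  67  65  65  56  31  23  56  68  67  74  42  30  38  64  65  64
   64  64  65  66]
 [ 67  71 124 121 122  97  46  29  31  21  28  26  27  28  23  58  64  68
   64  64  69  64]
 [ 63  78 150 155 154 151  67  25  28  25  25  21  25  25  29  44  62  65
   64  62  68  65]
 [ 62  63 145 149 150 150  65  23  31  25  33  18  24  29  29  38  49  48
   48  51  55  64]
 [ 68  55  96  97  99 102  38  15  28  22  26  12  13  21  26  28  33  29
   31  27  41  63]
 [ 66  46  38  41  39  42  24  26  18  24   1   8   0  30  28  29  31  27
   26  23  25  63]
 [ 62  31  33  28  22  32  28  21   4  17  22  24  59  20  1
[... 231 characters left out ...]
1  30   7  23  25  15  16  63  71 119 133  60  55  55  55  57
   60  56  61  62]
 [ 67  65  68  56  57  60  56  33  31 122 121 135 136  70  67  67  65  68
   63  62  67  65]
 [ 69  64  66  70  65  65  67  38  33 128 134 137 139  66  65  68  68  65
   66  66  66  68]
 [ 67  70  68  65  64  66  47  33  36 123 134 136 138  61  64  65  66  66
   66  43  65  67]]
[0.605  0.6022 0.5994 0.5966 0.5939 0.5911 0.5883 0.5855 0.5827 0.58  ] [0.6107 0.6078 0.6049 0.602  0.5992 0.5963 0.5934 0.5906 0.5877 0.5848
 0.582  0.5791]
t 7.75 pos [0.5699 0.1844 0.1488] turn [ 0.0003 -0.0004  0.0008] shift(now axes) [ 0.0004 -0.0101 -0.0003] shift after turn [ 0.0004 -0.0101 -0.0003] F [ 0.08 -0.08 -1.67] w 0.0197
```

servo_tool --pt "0 0 0 0 -0.01 0 5" --pt "0 0 0 0 -0.008 0 5" --pt "0 0 0 0 0 0 5" --pt "0 0 0 0 0 0 5" --pt "0 0 0 0 0 0 5"

```text
time: 8.38
eef_pos: [0.5802, 0.1851, 0.1486]
ee_rot: [0.0, 0.732, -0.681, 0.0]
ft_force: [-0.5, -0.2, -2.5]
grip_width: 0.0198
```

servo_tool --pt "0 0 0 0 -0.002 0 5" --pt "0 0 0 0 -0.002 0 5" --pt "0 0 0 0 0 0 5" --pt "0 0 0 0 0 0 5" --pt "0 0 0 0 0 0 5"

```text
time: 9.0
eef_pos: [0.5821, 0.1853, 0.1487]
ee_rot: [0.0, 0.732, -0.681, 0.0]
ft_force: [0.3, -0.5, -1.9]
grip_width: 0.0197
```

servo_tool --pt "0 0 0 0 -0.003 0 5" --pt "0 0 0 0 0 0 5" --pt "0 0 0 0 0 0 5" --pt "0 0 0 0 0 0 5" --pt "0 0 0 0 0 0 5"

```text
time: 9.62
eef_pos: [0.5837, 0.1854, 0.1487]
ee_rot: [0.0, 0.732, -0.681, 0.0]
ft_force: [0.2, 0.1, -1.2]
grip_width: 0.0199
```

servo_tool --pt "0 0 0 0 -0.003 0 5" --pt "0 0 0 0 0 0 5" --pt "0 0 0 0 0 0 5" --pt "0 0 0 0 0 0 5" --pt "0 0 0 0 0 0 5"

```text
time: 10.25
eef_pos: [0.5845, 0.1854, 0.1485]
ee_rot: [0.001, 0.732, -0.681, -0.001]
ft_force: [-1.2, -0.2, 0.3]
grip_width: 0.0197
```

servo_tool --pt "0 0 0 0 -0.002 0 5" --pt "0 0 0 0 0 0 5" --pt "0 0 0 0 0 0 5" --pt "0 0 0 0 0 0 5" --pt "0 0 0 0 0 0 5"

```text
time: 10.88
eef_pos: [0.5849, 0.1855, 0.1486]
ee_rot: [0.002, 0.732, -0.681, -0.001]
ft_force: [-4.1, -1.3, 1.5]
grip_width: 0.0199
```

servo_tool --pt "0 0 0 0 0 0 60" --pt "0 0 0 0 0 0 60" --pt "0 0 0 0 0 0 60" --pt "0 0 0 0 0 0 60" --pt "0 0 0 0 0 0 60"

```text
time: 11.5
eef_pos: [0.5866, 0.1856, 0.1492]
ee_rot: [0.0, 0.732, -0.681, 0.0]
ft_force: [0.7, -0.1, 0.8]
grip_width: 0.0557
```

servo_tool --pt "0 0 0 0 0 -0.02 100" --pt "0 0 0 0 0 -0.06 100" --pt "0 0 0 0 0 -0.1 100" --pt "0 0 0 0.05 0 0 100" --pt "0 0 0 0.1 0 0 100"

```text
time: 12.12
eef_pos: [0.5923, 0.1118, 0.2451]
ee_rot: [-0.001, 0.734, -0.679, 0.001]
ft_force: [1.0, -0.3, 0.9]
grip_width: 0.0923
```

```bash
python3 -c "
from h import *
togo([.589,-.1436,.17],3.5)"
```

```text
t 12.12 pos [0.5923 0.1118 0.2451] turn [-0.0016 -0.0001  0.01  ] shift(now axes) [0.5088 0.0461 0.1503] shift after turn [0.5094 0.0377 0.1503] F [ 0.98 -0.26  0.87] w 0.0923
```

servo_tool --pt "-0.002 0 0.01 0.1 0.01 0 100" --pt "0 0 0 0.12 0.009 0 100" --pt "0 0 0 0.12 0.009 0 100" --pt "0 0 0 0.1 0.009 0 100" --pt "0 0 0 0.02 0 0.04 100"

```text
time: 12.75
eef_pos: [0.5893, -0.1285, 0.2311]
ee_rot: [-0.002, 0.728, -0.686, 0.004]
ft_force: [-0.3, 0.1, -0.4]
grip_width: 0.0929
```

```bash
python3 - <<'E'
from h import *
from plant import cams
C={n:cams.capture(n) for n in('side','top')}
for n in C: np.save(n+'3.npy',C[n],allow_pickle=True)
togo([.589,-.1436,.103],3.5)
a=cv2.resize(C['top']['image'][135:215,180:250],None,fx=6,fy=6,interpolation=cv2.INTER_CUBIC)
b=cv2.resize(C['side']['image'][145:225,265:320],None,fx=6,fy=6,interpolation=cv2.INTER_CUBIC)
cv2.imwrite('pics/both3.png',np.hstack([a,b])[:,:,::-1])
c=C['top'];m=mask(c,'blue');uv=np.argwhere(m[150:200,190:240]);print('blue top rows',uv.min(0)+[150,190],uv.max(0)+[150,190])
E
```

```text
t 12.85 pos [ 0.588  -0.1265  0.2282] turn [-0.0014 -0.0003 -0.0005] shift(now axes) [0.0341 0.0007 0.2505] shift after turn [3.420e-02 2.000e-04 2.505e-01] F [ 0.06  0.78 -0.27] w 0.0929
blue top rows [164 204] [180 231]
```

View pics/both3.png

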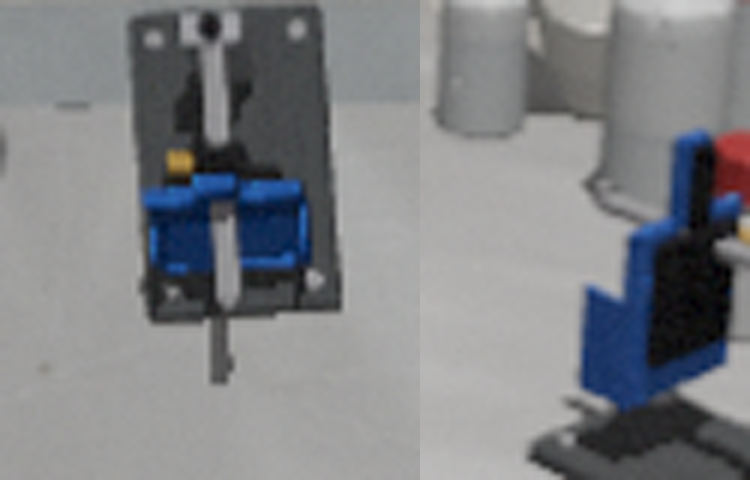

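Top crop: the blue scoop is centred on the bar (bar x≈228, walls 150 to 305). Side crop: it hangs upright against the black stop. Now the green one.

servo_tool --pt "-0.001 0 0 0.034 0 0.05 100" --pt "0 0 0 0 0 0.08 100" --pt "0 0 0 0 0 0.06 100" --pt "0 0 0 0 0 0 100" --pt "0 0 0 0 0 0 100"

```text
time: 13.48
eef_pos: [0.5921, -0.1406, 0.1374]
ee_rot: [-0.002, 0.729, -0.684, 0.003]
ft_force: [0.0, 0.6, 0.1]
grip_width: 0.0932
```

```bash
python3 -c "
from h import *
togo([.589,-.1436,.0975],3.5)"
```

```text
t 13.47 pos [ 0.5921 -0.1406  0.1374] turn [-0.0041 -0.0013  0.0018] shift(now axes) [0.0053 0.0071 0.0797] shift after turn [0.0055 0.0066 0.0797] F [0.01 0.62 0.09] w 0.0932
```

servo_tool --pt "-0.004 -0.001 0.002 0.005 0.004 0.05 100" --pt "0 0 0 0 0 0.028 60" --pt "0 0 0 0 0 0 60" --pt "0 0 0 0 0 0 60" --pt "0 0 0 0 0 0 60"

```text
time: 14.1
eef_pos: [0.5939, -0.1432, 0.1042]
ee_rot: [-0.002, 0.729, -0.685, 0.004]
ft_force: [0.1, 0.4, -0.5]
grip_width: 0.0585
```

```bash
python3 -c "
from h import *
togo([.590,-.1436,.0975],3.5)"
```

```text
t 14.1 pos [ 0.5939 -0.1432  0.1042] turn [-0.0056 -0.0024  0.0007] shift(now axes) [0.0004 0.008  0.0134] shift after turn [0.0004 0.0078 0.0135] F [ 0.08  0.4  -0.46] w 0.0585
```

servo_tool --pt "-0.0055 -0.0025 0 0 0.008 0.013 60" --pt "0 0 0 0 0 0 60" --pt "0 0 0 0 0 0 5" --pt "0 0 0 0 0 0 5" --pt "0 0 0 0 0 0 5"

```text
time: 14.72
eef_pos: [0.5899, -0.1435, 0.0979]
ee_rot: [-0.0, 0.729, -0.685, 0.0]
ft_force: [0.1, -0.4, 0.3]
grip_width: 0.0335
```

servo_tool --pt "0 0 0 0 0 0 5" --pt "0 0 0 0 0 0 5" --pt "0 0 0 0 0 0 5" --pt "0 0 0 0 0 0 5" --pt "0 0 0 0 0 0 5"

```text
time: 15.35
eef_pos: [0.5899, -0.1435, 0.0979]
ee_rot: [-0.0, 0.729, -0.685, 0.0]
ft_force: [0.0, -0.3, 0.2]
grip_width: 0.0338
```

```bash
python3 -c "
from h import *
togo([.590,-.1436,.0975],3.5)"
```

```text
t 15.35 pos [ 0.5899 -0.1435  0.0979] turn [-0.0002  0.0001  0.0006] shift(now axes) [ 0.0001 -0.0002  0.0008] shift after turn [ 0.0001 -0.0002  0.0008] F [ 0.01 -0.3   0.23] w 0.0338
```

servo_tool --pt "0 0 0 0 0 -0.1 5" --pt "0 0 0 -0.08 0.085 -0.03 5" --pt "0 0 0 -0.08 0.085 0 5" --pt "0 0 0 -0.12 0 0 5" --pt "0 0 -0.007 -0.12 0 0 5"

```text
time: 15.98
eef_pos: [0.4902, 0.0526, 0.1648]
ee_rot: [-0.001, 0.73, -0.683, 0.0]
ft_force: [0.7, -0.3, -2.0]
grip_width: 0.0338
```

```bash
python3 -c "
from h import *
togo([.500,.1792,.158],4.1)"
```

```text
t 15.97 pos [0.4902 0.0526 0.1648] turn [-0.0011  0.0001 -0.0028] shift(now axes) [-0.2513 -0.0365  0.0137] shift after turn [-0.2511 -0.0376  0.0136] F [ 0.73 -0.27 -2.  ] w 0.0338
```

servo_tool --pt "0 0 -0.003 -0.12 0 0.005 5" --pt "0 0 0 -0.09 -0.01 0.005 5" --pt "0 0 0 -0.025 -0.01 0 5" --pt "0 0 0 0 0 0 5" --pt "0 0 0 0 0 0 5"

```text
time: 16.6
eef_pos: [0.4908, 0.1757, 0.16]
ee_rot: [-0.001, 0.733, -0.68, 0.001]
ft_force: [-0.1, -0.2, -0.7]
grip_width: 0.0335
```

```bash
python3 -c "
from h import *
togo([.510,.1799,.158],4.1)"
```

```text
t 16.6 pos [0.4908 0.1757 0.16  ] turn [-0.0013 -0.      0.0027] shift(now axes) [-0.0054 -0.0389  0.0041] shift after turn [-0.0056 -0.0389  0.004 ] F [-0.14 -0.23 -0.68] w 0.0335
```

servo_tool --pt "-0.001 0 0.003 -0.0055 -0.03 0.004 5" --pt "0 0 0 0 -0.005 0 5" --pt "0 0 0 0 0 0 5" --pt "0 0 0 0 0 0 5" --pt "0 0 0 0 0 0 5"

```text
time: 17.23
eef_pos: [0.5078, 0.1757, 0.1582]
ee_rot: [0.0, 0.73, -0.683, 0.0]
ft_force: [-0.5, -0.5, -0.5]
grip_width: 0.0339
```

```bash
python3 -c "
from h import *
togo([.548,.1826,.158],4.1)"
```

```text
t 17.23 pos [0.5078 0.1757 0.1582] turn [ 0.0004 -0.0003 -0.0033] shift(now axes) [-0.0085 -0.0811  0.0004] shift after turn [-0.008  -0.0812  0.0004] F [-0.52 -0.53 -0.53] w 0.0339
```

servo_tool --pt "0 0 -0.0035 -0.008 0 0 5" --pt "0 0 0 0 0 0 5" --pt "0 0 0 0 0 0 5" --pt "0 0 0 0 -0.01 0 5" --pt "0 0 0 0 0 0 5"

```text
time: 17.85
eef_pos: [0.5127, 0.1806, 0.1583]
ee_rot: [0.0, 0.732, -0.681, 0.0]
ft_force: [0.0, 0.1, -1.2]
grip_width: 0.0336
```

```bash
python3 -c "
from h import *
togo([.548,.1826,.158],4.1)"
```

```text
t 17.85 pos [0.5127 0.1806 0.1583] turn [ 0.0003 -0.0003  0.0008] shift(now axes) [ 0.0011 -0.0708  0.0006] shift after turn [ 0.001  -0.0708  0.0006] F [ 0.03  0.13 -1.19] w 0.0336
```

Aligned. I'll insert in two moves, checking the force after each.

servo_tool --pt "0 0 0 0.001 -0.01 0 5" --pt "0 0 0 0 -0.01 0 5" --pt "0 0 0 0 -0.01 0 5" --pt "0 0 0 0 -0.008 0 5" --pt "0 0 0 0 0 0 5"

```text
time: 18.48
eef_pos: [0.5333, 0.1814, 0.1581]
ee_rot: [0.0, 0.732, -0.681, 0.0]
ft_force: [-0.4, -0.3, -0.5]
grip_width: 0.0335
```

```bash
python3 -c "
from h import *
togo([.548,.1826,.158],4.1)"
```

```text
t 18.48 pos [0.5333 0.1814 0.1581] turn [ 0.0003 -0.0004  0.0007] shift(now axes) [-0.0002 -0.0296  0.0003] shift after turn [-0.0002 -0.0296  0.0003] F [-0.36 -0.27 -0.52] w 0.0335
```

servo_tool --pt "0 0 0 0 -0.01 0 5" --pt "0 0 0 0 -0.01 0 5" --pt "0 0 0 0 -0.009 0 5" --pt "0 0 0 0 0 0 5" --pt "0 0 0 0 0 0 5"

```text
time: 19.1
eef_pos: [0.5487, 0.1825, 0.1581]
ee_rot: [0.0, 0.732, -0.681, -0.0]
ft_force: [-1.1, -0.2, -1.5]
grip_width: 0.0338
```

servo_tool --pt "0 0 0 0 0 0.01 5" --pt "0 0 0 0 0 0.006 5" --pt "0 0 0 0 0 0 5" --pt "0 0 0 0 0 0 5" --pt "0 0 0 0 0 0 5"

```text
time: 19.73
eef_pos: [0.5483, 0.1825, 0.1494]
ee_rot: [0.001, 0.732, -0.681, -0.0]
ft_force: [-0.6, 0.5, -0.8]
grip_width: 0.0338
```

```bash
python3 -c "
from h import *
togo([.570,.1842,.1495],4.1)"
```

```text
t 19.73 pos [0.5483 0.1825 0.1494] turn [ 0.0007 -0.0004  0.0007] shift(now axes) [-0.0003 -0.0435 -0.0002] shift after turn [-0.0003 -0.0435 -0.0002] F [-0.63  0.55 -0.84] w 0.0338
```

servo_tool --pt "0 0 0 0 -0.01 0 5" --pt "0 0 0 0 -0.01 0 5" --pt "0 0 0 0 -0.01 0 5" --pt "0 0 0 0 -0.008 0 5" --pt "0 0 0 0 0 0 5"

```text
time: 20.35
eef_pos: [0.5691, 0.184, 0.1495]
ee_rot: [0.0, 0.732, -0.681, 0.0]
ft_force: [0.2, 0.4, -0.8]
grip_width: 0.0338
```

```bash
python3 -c "
from h import *
togo([.576,.1846,.1490],4.1)"
```

```text
t 20.35 pos [0.5691 0.184  0.1495] turn [ 0.0003 -0.0003  0.0006] shift(now axes) [-0.0001 -0.0139  0.001 ] shift after turn [-0.0002 -0.0139  0.001 ] F [ 0.17  0.41 -0.77] w 0.0338
```

servo_tool --pt "0 0 0 0 -0.004 0 5" --pt "0 0 0 0 -0.004 0 5" --pt "0 0 0 0 0 0 5" --pt "0 0 0 0 0 0 5" --pt "0 0 0 0 0 0 5"

```text
time: 20.98
eef_pos: [0.573, 0.1843, 0.1495]
ee_rot: [0.0, 0.732, -0.681, -0.0]
ft_force: [-1.2, -0.2, -0.5]
grip_width: 0.0336
```

servo_tool --pt "0 0 0 0 -0.002 0 5" --pt "0 0 0 0 0 0 5" --pt "0 0 0 0 0 0 5" --pt "0 0 0 0 0 0 5" --pt "0 0 0 0 0 0 5"

```text
time: 21.6
eef_pos: [0.574, 0.1844, 0.1495]
ee_rot: [0.001, 0.732, -0.681, -0.0]
ft_force: [0.0, -0.3, -1.1]
grip_width: 0.0336
```

servo_tool --pt "0 0 0 0 -0.003 0 5" --pt "0 0 0 0 0 0 5" --pt "0 0 0 0 0 0 5" --pt "0 0 0 0 0 0 5" --pt "0 0 0 0 0 0 5"

```text
time: 22.22
eef_pos: [0.5756, 0.1845, 0.1495]
ee_rot: [0.001, 0.732, -0.681, -0.0]
ft_force: [-0.5, 0.3, -1.4]
grip_width: 0.0337
```

servo_tool --pt "0 0 0 0 -0.003 0 5" --pt "0 0 0 0 0 0 5" --pt "0 0 0 0 0 0 5" --pt "0 0 0 0 0 0 5" --pt "0 0 0 0 0 0 5"

```text
time: 22.85
eef_pos: [0.5767, 0.1846, 0.1494]
ee_rot: [0.001, 0.732, -0.681, -0.001]
ft_force: [-1.3, 0.1, -0.5]
grip_width: 0.0339
```

servo_tool --pt "0 0 0 0 -0.002 0 5" --pt "0 0 0 0 0 0 5" --pt "0 0 0 0 0 0 5" --pt "0 0 0 0 0 0 5" --pt "0 0 0 0 0 0 5"

```text
time: 23.48
eef_pos: [0.5771, 0.1847, 0.1493]
ee_rot: [0.002, 0.732, -0.681, -0.001]
ft_force: [-2.4, -0.6, -0.0]
grip_width: 0.0338
```

servo_tool --pt "0 0 0 0 -0.002 0 5" --pt "0 0 0 0 0 0 5" --pt "0 0 0 0 0 0 5" --pt "0 0 0 0 0 0 5" --pt "0 0 0 0 0 0 5"

```text
time: 24.1
eef_pos: [0.5774, 0.1847, 0.1492]
ee_rot: [0.003, 0.732, -0.681, -0.002]
ft_force: [-3.9, -0.5, 1.3]
grip_width: 0.0333
```

servo_tool --pt "0 0 0 0 0 0 70" --pt "0 0 0 0 0 0 70" --pt "0 0 0 0 0 0 70" --pt "0 0 0 0 0 0 70" --pt "0 0 0 0 0 0 70"

```text
time: 24.72
eef_pos: [0.5792, 0.1848, 0.1499]
ee_rot: [0.001, 0.732, -0.681, -0.0]
ft_force: [1.2, 0.0, 0.2]
grip_width: 0.0647
```

servo_tool --pt "0 0 0 0 0 -0.02 100" --pt "0 0 0 0 0 -0.06 100" --pt "0 0 0 0 0 -0.1 100" --pt "0 0 0 0.1 0.03 0 100" --pt "0 0 0.02 0.12 0.035 0 100"

```text
time: 25.35
eef_pos: [0.5552, 0.0732, 0.2456]
ee_rot: [-0.0, 0.723, -0.691, 0.001]
ft_force: [0.3, -0.7, -1.0]
grip_width: 0.0929
```

servo_tool --pt "0 0 0.025 0.115 0.037 0 100" --pt "0 0 0 0.115 0.037 0 100" --pt "0 0 0 0.115 0.037 0 100" --pt "0 0 0 0.11 0.037 0 100" --pt "0 0 0 0.03 0 0.04 100"

```text
time: 25.98
eef_pos: [0.4825, -0.1805, 0.2313]
ee_rot: [-0.002, 0.708, -0.706, 0.005]
ft_force: [1.5, -0.0, -0.1]
grip_width: 0.0932
```

```bash
python3 - <<'E'
from h import *
from plant import cams
C={n:cams.capture(n) for n in('side','top')}
for n in C: np.save(n+'4.npy',C[n],allow_pickle=True)
togo([.4545,-.2025,.0915],0)
a=cv2.resize(C['top']['image'][135:215,180:250],None,fx=6,fy=6,interpolation=cv2.INTER_CUBIC)
b=cv2.resize(C['side']['image'][145:225,265:320],None,fx=6,fy=6,interpolation=cv2.INTER_CUBIC)
cv2.imwrite('pics/both4.png',np.hstack([a,b])[:,:,::-1])
E
```

```text
t 26.07 pos [ 0.4819 -0.1788  0.2289] turn [-0.0036 -0.001   0.0021] shift(now axes) [0.0469 0.0566 0.2745] shift after turn [0.0475 0.0549 0.2748] F [-0.44 -0.32 -0.2 ] w 0.0932
```

View pics/both4.png

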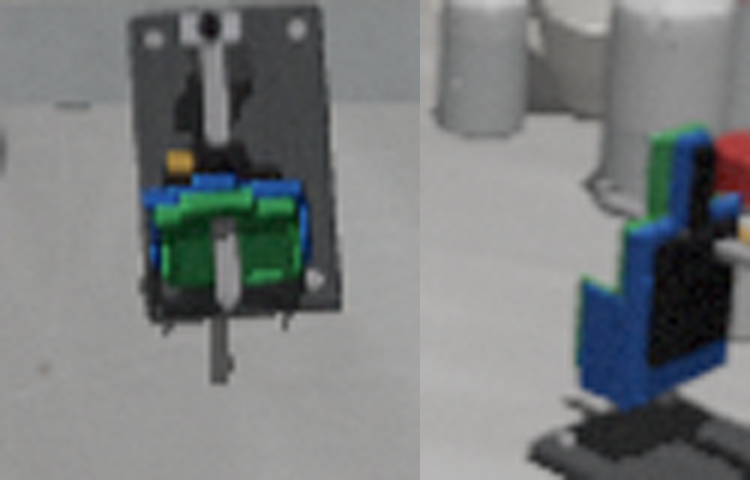

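The green scoop is nested inside the blue one and upright, plate to plate. Now the orange one.

servo_tool --pt "-0.0035 -0.001 0.002 0.047 0.055 0 100" --pt "0 0 0 0 0 0.06 80" --pt "0 0 0 0 0 0.08 80" --pt "0 0 0 0 0 0.06 80" --pt "0 0 0 0 0 0 80"

```text
time: 26.7
eef_pos: [0.4571, -0.1997, 0.1315]
ee_rot: [-0.001, 0.708, -0.706, 0.002]
ft_force: [-0.1, 0.0, 0.1]
grip_width: 0.0747
```

```bash
python3 -c "
from h import *
togo([.4545,-.2025,.0915],0)"
```

```text
t 26.7 pos [ 0.4571 -0.1997  0.1315] turn [-0.003  -0.0012  0.0024] shift(now axes) [0.0054 0.0056 0.08  ] shift after turn [0.0056 0.0052 0.08  ] F [-0.09  0.02  0.05] w 0.0747
```

servo_tool --pt "-0.003 -0.001 0.002 0.0055 0.006 0.05 80" --pt "0 0 0 0 0 0.036 80" --pt "0 0 0 0 0 0 80" --pt "-0.003 -0.001 0 0 0.005 0.004 80" --pt "0 0 0 0 0 0 80"

```text
time: 27.32
eef_pos: [0.4565, -0.2023, 0.0937]
ee_rot: [-0.0, 0.708, -0.706, 0.002]
ft_force: [0.0, 0.2, 0.0]
grip_width: 0.0747
```

```bash
python3 -c "
from h import *
togo([.4545,-.2025,.0915],0)"
```

```text
t 27.32 pos [ 0.4565 -0.2023  0.0937] turn [-0.0022 -0.002   0.0024] shift(now axes) [0.0004 0.004  0.0043] shift after turn [0.0005 0.004  0.0043] F [0.04 0.2  0.02] w 0.0747
```

servo_tool --pt "-0.002 -0.002 0.002 0 0.004 0.004 80" --pt "0 0 0 0 0 0 80" --pt "0 0 0 0 0 0 5" --pt "0 0 0 0 0 0 5" --pt "0 0 0 0 0 0 5"

```text
time: 27.95
eef_pos: [0.4548, -0.2025, 0.0926]
ee_rot: [-0.0, 0.707, -0.707, 0.001]
ft_force: [0.3, 0.0, 0.3]
grip_width: 0.0492
```

servo_tool --pt "0 0 0 0 0 0 5" --pt "0 0 0 0 0 0 5" --pt "0 0 0 0 0 0 5" --pt "0 0 0 0 0 0 5" --pt "0 0 0 0 0 0 5"

```text
time: 28.58
eef_pos: [0.4548, -0.2025, 0.0925]
ee_rot: [-0.0, 0.707, -0.707, 0.001]
ft_force: [0.4, -0.1, -1.3]
grip_width: 0.0482
```

```bash
python3 -c "
from h import *
togo([.4545,-.2025,.0915],0)"
```

```text
t 28.57 pos [ 0.4548 -0.2025  0.0925] turn [-0.0008 -0.0002  0.0001] shift(now axes) [-0.0001  0.0005  0.002 ] shift after turn [-0.0001  0.0005  0.002 ] F [ 0.39 -0.06 -1.27] w 0.0482
```

servo_tool --pt "0 0 0 0 0 -0.1 5" --pt "0 0 0 -0.11 0 -0.03 5" --pt "0 0 0 -0.12 0 0 5" --pt "0 0 0 -0.12 -0.01 0 5" --pt "0 0 0 -0.12 -0.01 0 5"

```text
time: 29.2
eef_pos: [0.4653, 0.0359, 0.1597]
ee_rot: [0.001, -0.705, 0.71, -0.001]
ft_force: [0.6, 0.5, -0.0]
grip_width: 0.048
```

servo_tool --pt "0 0 -0.023 -0.12 -0.01 0 5" --pt "0 0 -0.023 -0.1 0 0 5" --pt "0 0 0 0 0 0 5" --pt "0 0 0 0 0 0 5" --pt "0 0 0 0 0 0 5"

```text
time: 29.82
eef_pos: [0.4682, 0.1515, 0.1595]
ee_rot: [-0.001, 0.732, -0.682, 0.001]
ft_force: [0.6, -0.0, -1.4]
grip_width: 0.0481
```

```bash
python3 -c "
from h import *
togo([.507,.1797,.1585],4.1)"
```

```text
t 29.82 pos [0.4682 0.1515 0.1595] turn [-0.0016  0.0001 -0.0003] shift(now axes) [-0.0507 -0.0813  0.0022] shift after turn [-0.0507 -0.0814  0.002 ] F [ 0.59 -0.03 -1.4 ] w 0.0481
```

servo_tool --pt "-0.0015 0 0 -0.05 -0.05 0.002 5" --pt "0 0 0 0 -0.02 0 5" --pt "0 0 0 0 0 0 5" --pt "0 0 0 0 0 0 5" --pt "0 0 0 0 0 0 5"

```text
time: 30.45
eef_pos: [0.5016, 0.1745, 0.1584]
ee_rot: [0.001, 0.73, -0.684, -0.0]
ft_force: [-0.4, -0.5, -1.3]
grip_width: 0.0479
```

```bash
python3 -c "
from h import *
togo([.548,.1826,.1585],4.1)"
```

```text
t 30.45 pos [0.5016 0.1745 0.1584] turn [ 0.0011 -0.0005 -0.0044] shift(now axes) [-0.0102 -0.0936 -0.0004] shift after turn [-0.0096 -0.0937 -0.0003] F [-0.36 -0.47 -1.32] w 0.0479
```

servo_tool --pt "0.001 0 -0.0045 -0.0095 0 0 5" --pt "0 0 0 0 0 0 5" --pt "0 0 0 0 0 0 5" --pt "0 0 0 0 -0.012 0 5" --pt "0 0 0 0 -0.008 0 5"

```text
time: 31.08
eef_pos: [0.5114, 0.1802, 0.1587]
ee_rot: [0.0, 0.732, -0.681, 0.0]
ft_force: [0.6, 0.5, -1.2]
grip_width: 0.0481
```

```bash
python3 -c "
from h import *
togo([.548,.1826,.1585],4.1)"
```

```text
t 31.07 pos [0.5114 0.1802 0.1587] turn [-0.0002 -0.0005  0.0005] shift(now axes) [ 0.0005 -0.0734  0.0003] shift after turn [ 0.0005 -0.0734  0.0003] F [ 0.65  0.53 -1.17] w 0.0481
```

servo_tool --pt "0 0 0 0 -0.01 0 5" --pt "0 0 0 0 -0.01 0 5" --pt "0 0 0 0 -0.01 0 5" --pt "0 0 0 0 -0.01 0 5" --pt "0 0 0 0 0 0 5"

```text
time: 31.7
eef_pos: [0.5333, 0.1817, 0.1584]
ee_rot: [0.0, 0.732, -0.681, 0.0]
ft_force: [0.4, -0.1, -1.9]
grip_width: 0.0482
```

```bash
python3 -c "
from h import *
togo([.547,.1826,.1585],4.1)"
```

```text
t 31.7 pos [0.5333 0.1817 0.1584] turn [-0.0001 -0.0005  0.0003] shift(now axes) [ 0.0001 -0.0275 -0.0002] shift after turn [ 0.0001 -0.0275 -0.0002] F [ 0.45 -0.11 -1.89] w 0.0482
```

servo_tool --pt "0 0 0 0 -0.01 0 5" --pt "0 0 0 0 -0.01 0 5" --pt "0 0 0 0 -0.006 0 5" --pt "0 0 0 0 0 0 5" --pt "0 0 0 0 0 0 5"

```text
time: 32.33
eef_pos: [0.547, 0.1827, 0.1583]
ee_rot: [0.0, 0.732, -0.681, 0.0]
ft_force: [0.5, -0.5, -0.9]
grip_width: 0.048
```

servo_tool --pt "0 0 0 0 0 0.01 5" --pt "0 0 0 0 0 0.006 5" --pt "0 0 0 0 0 0 5" --pt "0 0 0 0 0 0 5" --pt "0 0 0 0 0 0 5"

```text
time: 32.95
eef_pos: [0.5469, 0.1827, 0.15]
ee_rot: [0.0, 0.732, -0.681, 0.0]
ft_force: [-0.0, -0.2, -0.7]
grip_width: 0.0483
```

servo_tool --pt "0 0 0 0 -0.01 0 5" --pt "0 0 0 0 -0.01 0 5" --pt "0 0 0 0 -0.006 0 5" --pt "0 0 0 0 0 0 5" --pt "0 0 0 0 0 0 5"

```text
time: 33.58
eef_pos: [0.5608, 0.1836, 0.15]
ee_rot: [0.0, 0.732, -0.681, 0.0]
ft_force: [-1.7, 0.2, 0.4]
grip_width: 0.048
```

servo_tool --pt "0 0 0 0 -0.004 0 5" --pt "0 0 0 0 -0.003 0 5" --pt "0 0 0 0 0 0 5" --pt "0 0 0 0 0 0 5" --pt "0 0 0 0 0 0 5"

```text
time: 34.2
eef_pos: [0.5644, 0.1839, 0.1499]
ee_rot: [0.0, 0.732, -0.681, 0.0]
ft_force: [0.3, 0.3, 0.3]
grip_width: 0.0479
```

servo_tool --pt "0 0 0 0 -0.003 0 5" --pt "0 0 0 0 -0.001 0 5" --pt "0 0 0 0 0 0 5" --pt "0 0 0 0 0 0 5" --pt "0 0 0 0 0 0 5"

```text
time: 34.83
eef_pos: [0.5664, 0.184, 0.1499]
ee_rot: [0.001, 0.732, -0.681, 0.0]
ft_force: [-0.7, -0.6, 0.1]
grip_width: 0.0478
```

servo_tool --pt "0 0 0 0 -0.003 0 5" --pt "0 0 0 0 0 0 5" --pt "0 0 0 0 0 0 5" --pt "0 0 0 0 0 0 5" --pt "0 0 0 0 0 0 5"

```text
time: 35.45
eef_pos: [0.5681, 0.1841, 0.1499]
ee_rot: [0.0, 0.732, -0.681, 0.0]
ft_force: [-0.3, -0.6, 0.0]
grip_width: 0.0485
```

servo_tool --pt "0 0 0 0 -0.003 0 5" --pt "0 0 0 0 0 0 5" --pt "0 0 0 0 0 0 5" --pt "0 0 0 0 0 0 5" --pt "0 0 0 0 0 0 5"

```text
time: 36.08
eef_pos: [0.5696, 0.1843, 0.1499]
ee_rot: [0.0, 0.732, -0.681, 0.0]
ft_force: [-0.8, -0.2, 0.3]
grip_width: 0.0482
```

servo_tool --pt "0 0 0 0 -0.003 0 5" --pt "0 0 0 0 0 0 5" --pt "0 0 0 0 0 0 5" --pt "0 0 0 0 0 0 5" --pt "0 0 0 0 0 0 5"

```text
time: 36.7
eef_pos: [0.5706, 0.1842, 0.1499]
ee_rot: [0.001, 0.732, -0.681, -0.0]
ft_force: [-1.8, -0.5, 0.5]
grip_width: 0.0475
```

servo_tool --pt "0 0 0 0 -0.003 0 5" --pt "0 0 0 0 0 0 5" --pt "0 0 0 0 0 0 5" --pt "0 0 0 0 0 0 5" --pt "0 0 0 0 0 0 5"

```text
time: 37.33
eef_pos: [0.571, 0.1842, 0.1499]
ee_rot: [0.002, 0.732, -0.681, -0.001]
ft_force: [-3.2, -0.8, 1.6]
grip_width: 0.0482
```

servo_tool --pt "0 0 0 0 0 0 85" --pt "0 0 0 0 0 0 85" --pt "0 0 0 0 0 0 85" --pt "0 0 0 0 0 0 85" --pt "0 0 0 0 0 0 85"

```text
time: 37.95
eef_pos: [0.5722, 0.1845, 0.1501]
ee_rot: [0.001, 0.732, -0.681, -0.0]
ft_force: [-0.9, 0.1, 0.5]
grip_width: 0.079
```

servo_tool --pt "0 0 0 0 0 -0.02 100" --pt "0 0 0 0 0 -0.06 100" --pt "0 0 0 0 0 -0.1 100" --pt "0 0 0 0.1 0.03 0 100" --pt "0 0 0 0.12 0.03 0 100"

```text
time: 38.58
eef_pos: [0.5507, 0.073, 0.246]
ee_rot: [0.0, 0.734, -0.679, 0.001]
ft_force: [0.8, -0.8, 0.5]
grip_width: 0.0931
```

servo_tool --pt "0 0 0 0.12 0.03 0 100" --pt "0 0 0 0.12 0.03 0 100" --pt "0 0 0 0.05 0 0 100" --pt "0 0 0 0 0 0 100" --pt "0 0 0 0 0 0 100"

```text
time: 39.2
eef_pos: [0.5309, -0.0797, 0.2504]
ee_rot: [-0.001, 0.733, -0.681, 0.003]
ft_force: [-0.1, -0.1, 0.3]
grip_width: 0.0932
```

```bash
python3 - <<'E'
from h import *
from plant import cams
np.set_printoptions(precision=4,suppress=True)
C={n:cams.capture(n) for n in('side','top')}
O={n:np.load(n+'0.npy',allow_pickle=True).item() for n in C}
c=C['top'];W=cloud(c);u=np.array([1,.0714]);u/=np.hypot(*u);n_=np.array([-u[1],u[0]])
for n in('blue','green','orange'):
    m=mask(c,n)&(W[...,2]>.155)&(abs(W[...,0]-.57)<.05)&(abs(W[...,1]-.18)<.06);uv=np.argwhere(m)[:,::-1]
    p=cast(c,uv,.175)[:,:2]-[.531,.1814];print(n,m.sum(),'along',(p@u).mean(),(p@u).min(),(p@u).max(),'across',(p@n_).mean(),'z',np.median(W[m][:,2]))
for n,(x0,x1,y0,y1) in dict(red=(155,190,155,212),white=(145,180,145,180),vial=(274,288,140,156)).items():
    d=np.abs(C['top']['image'][y0:y1,x0:x1].astype(int)-O['top']['image'][y0:y1,x0:x1]).max(2);print(n,'changed px',(d>40).sum())
a=cv2.resize(c['image'][135:215,180:250],None,fx=6,fy=6,interpolation=cv2.INTER_CUBIC)
b=cv2.resize(C['side']['image'][145:225,265:320],None,fx=6,fy=6,interpolation=cv2.INTER_CUBIC)
cv2.imwrite('pics/both5.png',np.hstack([a,b])[:,:,::-1])
E
```

```text
blue 20 along 0.0545977823508515 0.051406004247772925 0.05757536990354997 across -4.864211684959035e-05 z 0.1749813048904595
green 28 along 0.04617900764354589 0.04225237982888278 0.0492749137945023 across 0.0012778613811470676 z 0.17360220733730714
orange 54 along 0.03742678011413417 0.03333112656419532 0.04184717400602077 across -0.00020400746605831385 z 0.17421162904128118
red changed px 0
white changed px 0
vial changed px 4
```

View pics/both5.png

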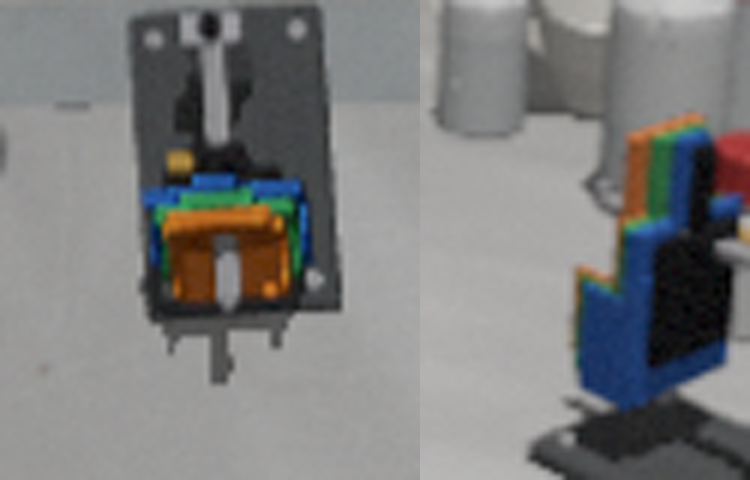

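All three scoops are nested and upright: lug tops at about 174 mm against 175 expected, plate spacings about 8.4 and 8.8 mm, and each centred on the bar within about 1.3 mm.

```bash
python3 -c "
from plant import close_job
print(close_job())"
```

```text
the job is handed in; nothing more can be done
None
```

I hung the blue, green and orange scoops on the hook in that order, let go of each, and handed the job in at about 39 s of the 67 s limit. I felt for contact in steps of 1 to 1.5 mm. The last readings were about 4 N for blue against the stop, 4 N for green against blue, and 3 N for orange against green. These come from the end of each move call and carry about ±1 N of noise.

**Position:** The last pictures, taken before hand-in, show all three upright, nested and centred on the bar within about 1.3 mm. Lug tops are at about 174 mm against 175 expected.

**Plate gaps:** The spacings came out at 8.4 and 8.8 mm against a nominal 8. The picture only resolves about 3 mm per pixel, so they fit full contact but don't prove it to the millimetre. The contact forces are the firmer evidence.

**Bystanders:** The bottle areas of the picture are unchanged. Four pixels changed by the vial, which I took to be the arm's shadow since the arm never went near it, but I did not check further. The gripper was clear of everything at hand-in.

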